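# Sweep spent ink cartridges into the recycling box

### The job

Pick up the wooden bookend and use it to sweep the three spent ink cartridges along the desk, all the way into the open-fronted green box; they are inky, so neither gripper nor arm may touch them. Then stand the bookend upright on the brown folder again and let go of it. Leave the drinks can and the mouse beside the way where they are.

Things in the scene. Friction and masses are not known exactly. Their poses are not given: they have to be found in the camera images.
- bookend: L-shaped plywood bookend, 80 mm deep (x), 110 mm wide (y), 110 mm tall; stands on its foot on the folder. Origin: centre of its underside. The upright plate is 12 mm thick, at x = +28 to +40 mm; the 10 mm thick foot reaches back from it to x = -40 mm. The plate's smooth front face looks to +x: the sweeping face. Mass about 280 g.
- bookend_grip (a point): Middle of the top edge of the bookend's upright plate (34 mm in x from its origin, 110 mm up): pinch the 12 mm plate here from above, fingers closing along the bookend's x.
- box: Dark green open-fronted box, fixed to the desk: a back wall and two side walls 60 mm high and 5 mm thick, no front wall, no lid, a paper-thin floor flush with the desk. 200 mm deep (x), 210 mm wide (y; 200 mm inside). Origin: centre of its floor; its open mouth is at x = -100 mm and looks to -x, its back wall's inner face at x = +95 mm.
- box_mouth (a point): Middle of the box's open mouth, on the desk.
- folder: Brown card folder lying flat on the desk, fixed, paper-thin, 240 mm (x) by 200 mm (y) plus a small tab; the bookend stands on it at the start and goes back onto it. Origin: its centre.
- cartridge_a: Spent ink cartridge lying flat on the desk: black plastic block with a pale label on top, 70 x 34 mm, 24 mm high. Origin: centre of its underside; x along its length, z up. Mass about 50 g, slides easily.
- cartridge_b: Spent ink cartridge lying flat on the desk: black plastic block with a pale label on top, 70 x 34 mm, 24 mm high. Origin: centre of its underside; x along its length, z up. Mass about 50 g, slides easily.
- cartridge_wide: Spent ink cartridge lying flat on the desk: black plastic block with a pale label on top, 70 x 52 mm, 24 mm high (wider than the other two). Origin: centre of its underside; x along its length, z up. Mass about 50 g, slides easily.
- can: Full aluminium drinks can, upright, 66 mm across, 115 mm high, beside the way into the box. Origin: centre of its underside. Leave alone.
- mouse: Black computer mouse, 105 mm (x) by 60 mm (y), 34 mm high, beside the way into the box, on the other side from the can. Origin: centre of its underside. Leave alone.
There are look-alikes about, which are no part of the job. Leave any yellow look-alike of the cartridge_b alone. Leave any pink look-alike of the bookend alone.

How it is judged:
By the outcome, as a careful person would: the job done as asked, in the order asked, and still so for the second after the job is handed in, with the robot touching nothing.
It also fails if it takes over 72 s, if anything falls off the work surface, if the arm or the gripper's body presses on something with over 40 N, if the wrist force passes 120 N, or if a joint passes its speed limit or range.

### The arm

A 7-joint arm with a two-finger parallel gripper is mounted at the origin on the work surface. World frame = base frame: x ahead of the robot, y to its left, z up, the work surface at z = 0. Lengths are in mm, angles in rad, forces in N, time in s.
With the tool pointing down it reaches from about 425 to 1025 mm from the base axis. Payload 9.4 kg.
Tool frame: the origin (TCP) lies at the very end of the fingers, on their centre line; the grasp point (between the pads) lies grip_point_offset behind it (grip_point_offset is the distance from the TCP to the grasp point, in mm); z points along the fingers, y is the direction in which the jaws open and shut (so a half turn about z gives the same grasp; the last joint's range is limited). The gripper opens to 93 mm and grips with 3 to 60 N. Pads are 15 mm wide; open, the fingers measure 128 mm over their backs; the gripper's body (75 mm by 188 mm) begins 65 mm behind the grasp point.
Start: joints at [-1.23, 0.599, -0.003, 1.599, 0.002, 0.943, -0.08], TCP at [294.174, 662.636, 218.618] pointing down, gripper open.
Joint ranges: [-2.57, 2.57], [-0.35, 1.97], [-1.29, 1.29], [0.11, 2.56], [-1.05, 4.19], [0.11, 1.86], [-2.63, 2.63]. Speed limits (rad/s): [2.22, 2.22, 3.01, 3.01, 3.14, 3.14, 3.14].

### API

Orientations are given as a unit quaternion [x, y, z, w].
In Python, from cell import read_state, grab_frame, job_done, grip_point_offset gives the robot as it stands.
- The arm moves only by the tool drive_tool, never from a script. Its argument "increments" is text: rows parted by semicolons, each of 5 numbers parted by spaces: the shift along the tool's x, y, z in m, then the turn about the tool's z in rad, then the gripper command: -1 is fully open, 1 is shut, values between are in proportion. A call has 1 to 10 rows; each row is the pose to reach, as a shift and turn from the pose commanded when the call began, along the tool's axes at that moment; what a row does not reach only later rows make up. A row lasts 1/10 s, in which the tool goes at most 50 mm and 8.59 degrees, less where a joint would pass 70% of its speed; a pose out of reach is approached as far as the arm can. A call with a gripper value outside its range is refused whole. The fingers move at their own pace and stop on an object; "newtons" is the grip in N (left out, the last holds). Time passes only in rows, so rows that repeat a pose let the fingers close. It gives the time, the measured TCP pose, the force and the opening at its end, in the units of the state.
- read_state(): the state, without advancing time (a new reading comes with each control period).
- grab_frame(name): name is "scene" or "side" or "wrist"; returns a dict with "frame" (480x640x3 uint8, red, green, blue), "depth" (480x640 float32, mm along the optical axis (not along the pixel's ray), 0 where there is no reading), "mtx" (3x3 intrinsics, pixels), "position" and "orientation" of the camera in the world. Camera axes: x right, y down, z forward; pixel columns grow to the right and rows downward; lengths in mm; the calibration is good to about 2 mm. A picture is of the moment at which its call begins.
- job_done(): hands the job in, once; it reports no verdict.
The state is a dict: "clock": time; "joint_pos": joint angles; "dq": joint speeds; "joint_torque": joint torques, N m; "tool_pos": TCP position; "orientation": TCP orientation; "contact_force": force on the tool from outside, world axes, zero at the start; "wrist_torque": the same for the moment, N m; "grip_width": finger opening in mm.
Only numpy, scipy, OpenCV 4.12 (cv2) and the standard library are available. Lean on these libraries where they do the work, as an engineer would, in place of code of your own. Each camera call takes 0.05 s, during which the arm holds its last target.

## Working session

There is one attempt and no reset: what is moved stays moved. The work goes in short steps, Python scripts to look and compute and a tool call to move; the robot and the scene stay as the last step left them, time stands still between calls to the robot, and variables do not carry over. Pictures are saved under pics/ and viewed, and the job is handed in when it is done.

Besides the shell and the picture viewer there is one more tool, called after "Emit:" by a JSON object that holds its "method" and its "body", one argument or row to a line. drive_tool: Moves the arm, as the interface text tells. Its arguments: {"type":"object","properties":{"increments":{"type":"string"},"newtons":{"type":"number"}},"required":["increments"]}

```bash
ls; mkdir -p pics; cat > h.py <<'E'
import numpy as np, cv2
from scipy.spatial.transform import Rotation as R
from cell import read_state, grab_frame, job_done, grip_point_offset
def cap(n,f):
    d=grab_frame(n); np.savez('pics/'+f+'.npz',**d); cv2.imwrite('pics/'+f+'.png',d['frame'][:,:,::-1]); return d
def rays(d,px):
    px=np.atleast_2d(np.array(px,float)); K=d['mtx']
    c=np.c_[(px-K[:2,2][None])/[K[0,0],K[1,1]],np.ones(len(px))]
    return c@R.from_quat(d['orientation']).as_matrix().T
def plane(d,px,z):
    r=rays(d,px); p=np.array(d['position']); return p+r*((z-p[2])/r[:,2])[:,None]
def proj(d,P):
    P=np.atleast_2d(P)-d['position']; c=P@R.from_quat(d['orientation']).as_matrix(); q=c@np.array(d['mtx']).T; return q[:,:2]/q[:,2:]
def cloud(d):
    v,u=np.mgrid[:480,:640]; r=rays(d,np.c_[u.ravel(),v.ravel()]); return (d['position']+r*d['depth'].ravel()[:,None]).reshape(480,640,3)
E
python3 - <<'E'
from h import *
print(read_state(), grip_point_offset)
for n in ['scene','side','wrist']:
    d=cap(n,n+'0'); print(n,d['position'],d['orientation'],d['mtx'][0])
E
```

```text
pics
{'clock': 0.0, 'joint_pos': array([-1.22967551,  0.60011899, -0.00253179,  1.60012602,  0.00182551,
        0.94288602, -0.07980274]), 'dq': array([-1.32561372e-04, -2.41819321e-03, -7.64905475e-04, -1.38845063e-03,
        1.09484768e-03,  7.81719822e-05, -4.13450527e-04]), 'joint_torque': array([-2.28080808e-06, -7.65073442e+01,  1.49708133e+00, -2.52356279e+01,
       -5.25788404e-02,  1.70522538e-02,  1.52449957e-04]), 'tool_pos': array([294.01625492, 662.17720358, 217.7659467 ]), 'orientation': array([ 2.07364073e-01,  9.78263539e-01, -7.64631379e-04, -7.61281690e-05]), 'contact_force': array([-0.74030158, -0.26807887, -0.12578036]), 'wrist_torque': array([-0.074073  ,  0.00071116, -0.00446947]), 'grip_width': 92.75136809107074} 18.8
scene [1440.44830622  333.22622296  921.35205493] [ 0.47282405  0.77487084 -0.36234979 -0.21145976] [524.95135865   0.         310.96044507]
side [  322.44997363 -1131.10259298   953.00239767] [ 0.89723429 -0.10147558  0.05358949 -0.42638187] [536.42258225   0.         314.30076839]
wrist [225.81613232 693.86905467 383.95908499] [0.83058816 0.54001479 0.073491   0.11448319] [364.68291372   0.         315.71953134]
```

View pics/scene0.png

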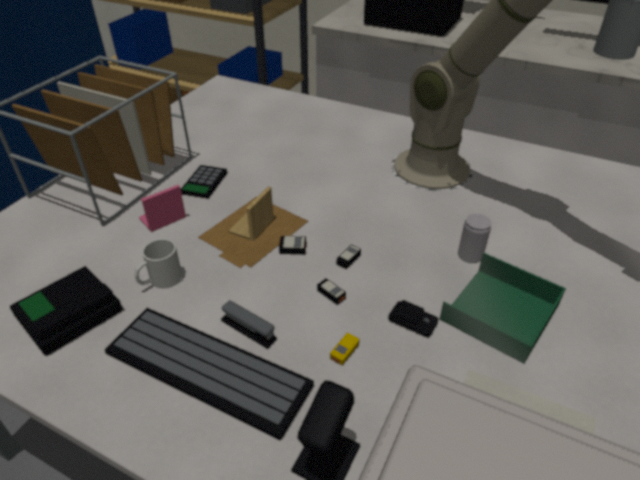

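View pics/side0.png

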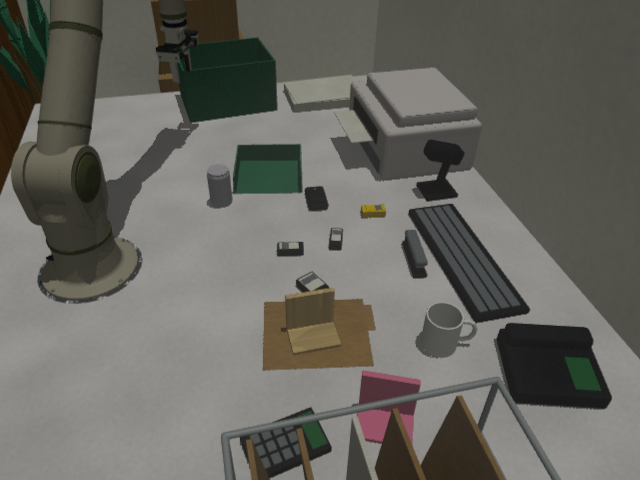

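View pics/wrist0.png

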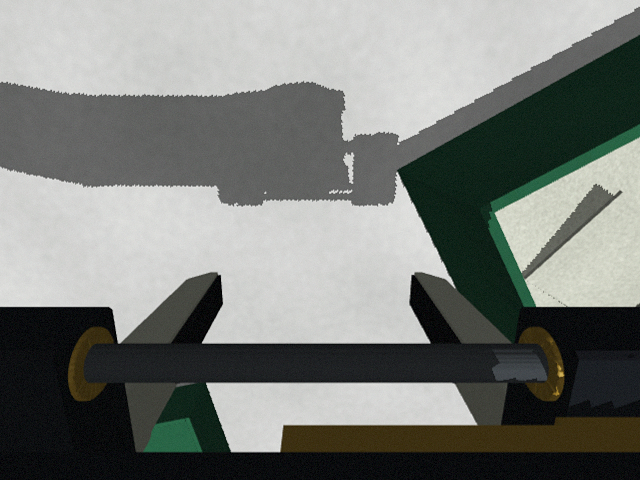

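The scene view shows the bookend at about (258,213) on the folder and the cartridges at (293,244), (349,255) and (332,290). The green box is at (505,305), the can at (474,238) and the mouse at (413,318). The yellow and pink look-alikes are at (345,348) and (163,207). Next I measure these.

```bash
cat > m.py <<'E'
from h import *
def blobs(d,lo,hi,box,zr):
    """hsv-free: depth-height segmentation within pixel box"""
    C=cloud(d); x0,y0,x1,y1=box
    m=np.zeros((480,640),bool); m[y0:y1,x0:x1]=True
    m&=(d['depth']>0)&(C[...,2]>zr[0])&(C[...,2]<zr[1])
    return C,m
E
python3 - <<'E'
from m import *
for n,bx in [('scene',{'cA':(275,230,312,260),'cB':(332,240,366,270),'cC':(312,275,350,305),'can':(455,208,495,265),'mouse':(385,295,440,338),'box':(435,245,570,362),'bookend':(225,180,280,240)}),
           ('side',{'cA':(292,268,332,294),'cB':(272,238,306,258),'cC':(326,226,346,252),'can':(204,162,235,210),'mouse':(302,182,330,212),'box':(228,140,306,196),'bookend':(280,285,345,355)})]:
    d=dict(np.load(f'pics/{n}0.npz'))
    for k,b in bx.items():
        zr={'can':(100,130),'box':(45,70),'bookend':(90,125),'mouse':(12,45)}.get(k,(16,35))
        C,m=blobs(d,0,0,b,zr); P=C[m]
        r=cv2.minAreaRect(P[:,:2].astype(np.float32))
        print(n,k,len(P),'z',np.percentile(P[:,2],[5,50,95]).round(1),'c',np.round(r[0],1),'sz',np.round(r[1],1),'ang',round(r[2],1))
    # folder
    hsv=cv2.cvtColor(d['frame'],cv2.COLOR_RGB2HSV)
    m=cv2.inRange(hsv,(8,90,40),(25,255,255))>0
    C=cloud(d); m&=(abs(C[...,2])<6)&(d['depth']>0)&(abs(C[...,0])<1500)
    mm=np.zeros_like(m); 
    if n=='scene': mm[185:270,190:315]=1
    else: mm[292:375,255:385]=1
    P=C[m&mm]; r=cv2.minAreaRect(P[:,:2].astype(np.float32)); print('folder',len(P),np.median(P[:,2]),r)
E
```

```text
scene cA 384 z [18.2 22.3 25.7] c [ 546.7 -205.9] sz [60.4 70.6] ang 24.9
scene cB 270 z [17.9 22.  25.6] c [520.3 -55.4] sz [35. 75.] ang 80.9
scene cC 338 z [17.6 22.4 25.6] c [652.7 -41.3] sz [74.  35.8] ang 70.0
scene can 416 z [101.5 111.6 114.9] c [365.2 218.5] sz [60.9 63.4] ang 56.7
scene mouse 1014 z [14.3 23.6 34. ] c [645.4 160.1] sz [104.4  60.5] ang 85.9
scene box 1357 z [45.9 54.5 59.7] c [506.5 305.7] sz [253.5 248.4] ang 79.0
scene bookend 243 z [ 91.3 105.  110.1] c [ 515.6 -320.7] sz [ 14.2 114. ] ang 89.3
folder 2822 -0.9055863850795731 ((529.6484985351562, -342.625244140625), (199.3675994873047, 254.29379272460938), 79.37925720214844)
side cA 387 z [19.8 23.5 26.6] c [ 540.6 -206.6] sz [54.7 73.3] ang 22.3
side cB 264 z [17.5 23.2 27. ] c [516.2 -58.2] sz [39.8 69.9] ang 79.9
side cC 220 z [18.1 23.  26.7] c [646.8 -43.7] sz [73.5 34.1] ang 70.3
side can 275 z [102.6 112.6 116.7] c [357.9 213.5] sz [60.6 65.8] ang 33.0
side mouse 406 z [14.3 27.4 34.9] c [638.4 157. ] sz [108.2  59.4] ang 84.8
side box 422 z [46.  54.9 62.1] c [513.6 303. ] sz [272. 215.] ang 77.9
side bookend 486 z [ 91.2 104.9 111.2] c [ 509.6 -323. ] sz [ 19.  110.1] ang 89.6
folder 4738 0.1663879017362433 ((528.1744995117188, -343.03125), (204.80819702148438, 256.8307800292969), 80.1097640991211)
```

```bash
python3 - <<'E'
from m import *
for n,b in [('scene',(435,245,570,362)),('side',(228,140,306,196))]:
    d=dict(np.load(f'pics/{n}0.npz')); C=cloud(d); hsv=cv2.cvtColor(d['frame'],cv2.COLOR_RGB2HSV)
    m=cv2.inRange(hsv,(65,60,15),(95,255,255))>0; mm=np.zeros_like(m); mm[b[1]:b[3],b[0]:b[2]]=1; m&=mm
    P=C[m&(C[...,2]>-10)&(C[...,2]<66)]; r=cv2.minAreaRect(P[:,:2].astype(np.float32)); print(n,len(P),r); print(cv2.boxPoints(r).round())
    # trimmed: 1% extents along axes for yaw
    x0,y0,x1,y1=b
    cv2.imwrite(f'pics/{n}_crop.png',cv2.resize(d['frame'][y0-20:y1+15,x0-20:x1+20,::-1],None,fx=4,fy=4,interpolation=cv2.INTER_CUBIC))
E
```

```text
scene 5823 ((527.9834594726562, 330.6756286621094), (196.54237365722656, 216.02468872070312), 79.24393463134766)
[[404. 254.]
 [616. 214.]
 [652. 407.]
 [440. 447.]]
side 3021 ((521.8130493164062, 331.9671936035156), (209.66419982910156, 209.18128967285156), 79.41508483886719)
[[400. 248.]
 [605. 210.]
 [644. 416.]
 [438. 454.]]
```

```bash
python3 -c "
import cv2
a=cv2.imread('pics/scene_crop.png');print(a.shape);b=cv2.imread('pics/side_crop.png');print(b.shape)"
```

```text
(608, 700, 3)
(364, 472, 3)
```

View pics/scene_crop.png

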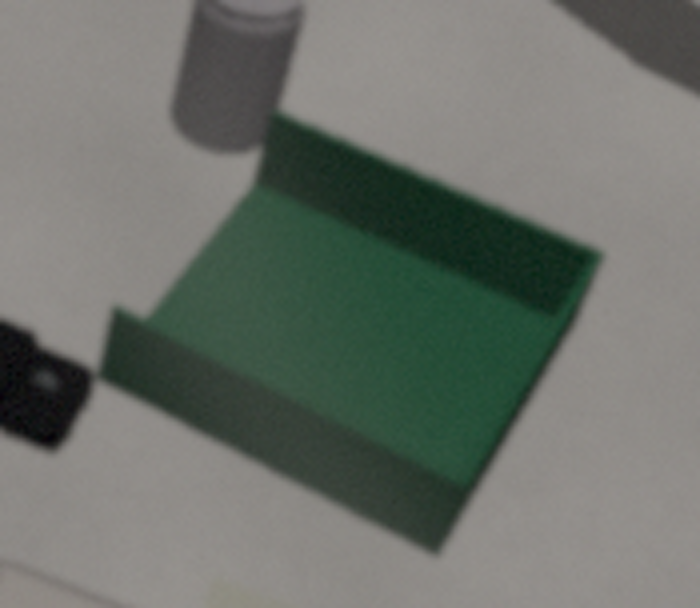

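View pics/side_crop.png

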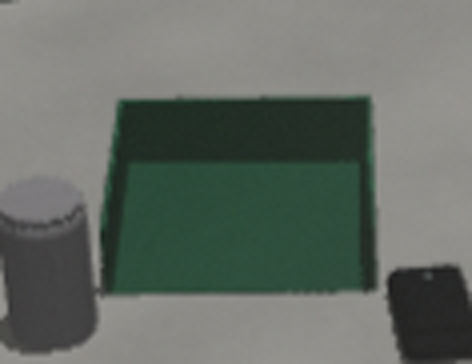

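```bash
cat > p.py <<'E'
import sys,json
from h import *
# usage: p.py '[[x,y,z,yaw_deg_of_tool_y],...]' -> shift along tool axes (m) and turn from present pose
s=read_state(); Rm=R.from_quat(s['orientation']).as_matrix()
yaw=np.degrees(np.arctan2(Rm[1,1],Rm[0,1]))
if len(sys.argv)>2: # override commanded pose x,y,z,yaw
    c=json.loads(sys.argv[2]); p0=np.array(c[:3]); yaw=c[3]; a=np.radians(yaw)
    Rm=np.c_[[-np.sin(a)*-1,-np.cos(a),0],[np.cos(a),np.sin(a),0],[0,0,-1]]
else: p0=s['tool_pos']
print('t',round(s['clock'],2),'tcp',p0.round(1),'yaw',round(yaw,2),'q',s['joint_pos'].round(2),'F',s['contact_force'].round(1),'w',round(s['grip_width'],1),'tilt z',Rm[:,2].round(3))
for w in json.loads(sys.argv[1]):
    d=Rm.T@(np.array(w[:3])-p0)/1000; t=(yaw-w[3]+180)%360-180
    print(w,'->',d.round(4),round(np.radians(t),4),'dist',round(np.linalg.norm(d)*1000))
E
python3 p.py '[[600,250,260,66]]'
```

```text
t 0.15 tcp [294.  662.3 217.9] yaw 66.06 q [-1.23  0.6  -0.    1.6   0.    0.94 -0.08] F [-0.2 -0.6 -0.1] w 92.9 tilt z [-0.    -0.001 -1.   ]
[600, 250, 260, 66] -> [-0.4469 -0.2528 -0.0417] 0.0011 dist 515
```

```bash
sed -i 's/\[-np.sin(a)\*-1,-np.cos(a),0\]/[-np.sin(a),np.cos(a),0]/' p.py; grep -n "np.sin" p.py
```

```text
8:    Rm=np.c_[[-np.sin(a),np.cos(a),0],[np.cos(a),np.sin(a),0],[0,0,-1]]
```

Emit:
{"method": "drive_tool", "body": {
  "increments": "-0.04 -0.025 -0.005 0 -1;-0.085 -0.05 -0.01 0 -1;-0.13 -0.075 -0.015 0 -1;-0.17 -0.1 -0.02 0 -1;-0.215 -0.125 -0.02 0 -1;-0.26 -0.15 -0.025 0 -1;-0.305 -0.175 -0.03 0 -1;-0.35 -0.2 -0.03 0 -1;-0.395 -0.225 -0.04 0 -1;-0.44 -0.25 -0.04 0 -1"
}}

```text
clock: 1.15
tool_pos: [589.5, 262.7, 259.1]
orientation: [0.207, 0.978, 0.0, 0.0]
contact_force: [1.3, 0.5, -0.1]
grip_width: 93.0
```

```bash
python3 p.py '[[520,-322,260,-90],[520,-322,260,90]]'
```

```text
t 1.15 tcp [589.5 262.7 259.1] yaw 66.07 q [-0.52  0.46  0.02  1.75 -0.01  0.93  0.66] F [ 1.3  0.5 -0.1] w 93.0 tilt z [ 0.001  0.    -1.   ]
[520, -322, 260, -90] -> [-0.1737 -0.5626 -0.0013] 2.7239 dist 589
[520, -322, 260, 90] -> [-0.1737 -0.5626 -0.0013] -0.4177 dist 589
```

Emit:
{"method": "drive_tool", "body": {
  "increments": "-0.015 -0.045 0 0.14 -1;-0.03 -0.09 0 0.28 -1;-0.045 -0.135 0 0.42 -1;-0.06 -0.18 0 0.56 -1;-0.075 -0.225 0 0.7 -1;-0.09 -0.27 0 0.84 -1;-0.105 -0.315 0 0.98 -1;-0.12 -0.36 0 1.12 -1;-0.135 -0.405 0 1.26 -1;-0.15 -0.45 0 1.4 -1"
}}

```text
clock: 2.15
tool_pos: [542.3, -209.6, 258.5]
orientation: [0.791, 0.612, 0.0, 0.0]
contact_force: [1.7, 0.6, 0.4]
grip_width: 93.2
```

```bash
python3 p.py '[[512,-322,230,-90]]'
```

```text
t 2.15 tcp [ 542.3 -209.6  258.5] yaw -14.47 q [-0.05  0.41  0.45  1.91 -0.23  0.87  0.26] F [1.7 0.6 0.4] w 93.2 tilt z [ 0.  0. -1.]
[512, -322, 230, -90] -> [-0.1165 -0.0013  0.0284] 1.3183 dist 120
```

Emit:
{"method": "drive_tool", "body": {
  "increments": "-0.02 0 0 0.14 -1;-0.04 0 0.005 0.28 -1;-0.06 0 0.01 0.42 -1;-0.08 0 0.015 0.56 -1;-0.1 0 0.02 0.7 -1;-0.115 0 0.03 0.84 -1;-0.115 0 0.03 0.98 -1;-0.115 0 0.03 1.12 -1;-0.115 0 0.03 1.25 -1;-0.115 0 0.03 1.25 -1"
}}

```text
clock: 3.15
tool_pos: [514.8, -319.0, 227.9]
orientation: [0.999, 0.036, -0.0, 0.0]
contact_force: [-0.0, -1.0, -0.9]
grip_width: 93.4
```

```bash
python3 p.py '[[512,-322,230,-90]]'; python3 -c "
from h import *
cap('wrist','w1')"
```

```text
t 3.15 tcp [ 514.8 -319.   227.9] yaw -85.86 q [-0.05  0.55  0.78  1.9  -0.49  0.89 -0.52] F [-0.  -1.  -0.9] w 93.4 tilt z [-0.001 -0.    -1.   ]
[512, -322, 230, -90] -> [-0.003   0.0028 -0.0021] 0.0723 dist 5
```

View pics/w1.png

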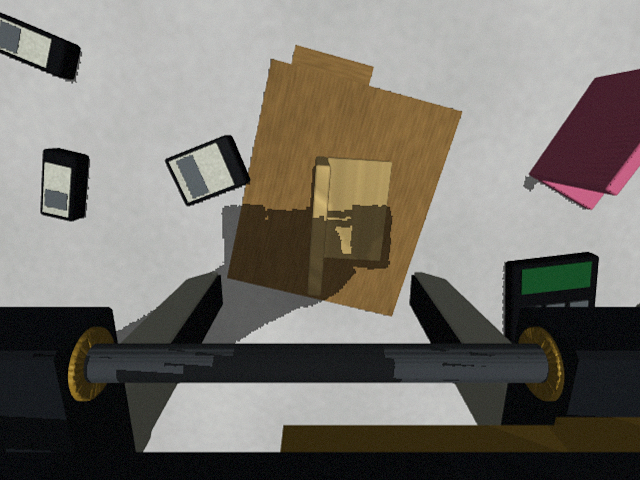

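The wrist view shows the bookend plate edge-on at u≈319, v 157–298, standing between the open fingers. The foot points right and the folder lies under it. I'll measure the top edge from here.

```bash
python3 - <<'E'
from h import *
d=dict(np.load('pics/w1.npz')); print(d['position'])
C=cloud(d); m=(d['depth']>0)&(C[...,2]>102)&(C[...,2]<116); m[:, :280]=0; m[:,400:]=0; m[305:]=0
P=C[m]; print(len(P),np.median(P[:,2])); print(cv2.minAreaRect(P[:,:2].astype(np.float32)))
for nm,b in [('A',(155,125,255,215)),('B',(35,140,95,228))]:
    m=(d['depth']>0)&(C[...,2]>18)&(C[...,2]<30); k=np.zeros_like(m);k[b[1]:b[3],b[0]:b[2]]=1
    P=C[m&k]; print(nm,len(P),cv2.minAreaRect(P[:,:2].astype(np.float32)))
m=(d['depth']>0)&(abs(C[...,2])<6)&(cv2.inRange(cv2.cvtColor(d['frame'],cv2.COLOR_RGB2HSV),(8,70,30),(25,255,255))>0);m[320:]=0
P=C[m]; print('folder',cv2.minAreaRect(P[:,:2].astype(np.float32)))
E
```

```text
[ 589.05765458 -312.4580104   393.95325944]
1932 109.91548948699136
((510.51336669921875, -320.0823669433594), (109.83817291259766, 12.008224487304688), 0.195872962474823)
A 3592 ((543.3099365234375, -204.83018493652344), (52.057037353515625, 69.75181579589844), 24.814058303833008)
B 2418 ((517.6053466796875, -54.333580017089844), (34.689605712890625, 70.17939758300781), 80.77110290527344)
folder ((529.183837890625, -342.58251953125), (200.6029815673828, 258.0458068847656), 79.7322006225586)
```

```bash
python3 p.py '[[510.5,-320,130,-89.8],[510.5,-320,82,-89.8]]'
```

```text
t 3.2 tcp [ 514.8 -319.   228. ] yaw -85.59 q [-0.05  0.55  0.78  1.9  -0.49  0.89 -0.51] F [ 0.6 -0.7 -0.2] w 93.3 tilt z [-0.001 -0.    -1.   ]
[510.5, -320, 130, -89.8] -> [-0.0042  0.0006  0.098 ] 0.0735 dist 98
[510.5, -320, 82, -89.8] -> [-0.0042  0.0006  0.146 ] 0.0735 dist 146
```

Emit:
{"method": "drive_tool", "body": {
  "increments": "-0.004 0.001 0.04 0.073 -1;-0.004 0.001 0.08 0.073 -1;-0.004 0.001 0.1 0.073 -1;-0.004 0.001 0.12 0.073 -1;-0.004 0.001 0.133 0.073 -1;-0.004 0.001 0.146 0.073 -1;-0.004 0.001 0.146 0.073 -1;-0.004 0.001 0.146 0.073 -1"
}}

```text
clock: 4.0
tool_pos: [511.0, -320.9, 82.7]
orientation: [1.0, 0.001, 0.0, 0.0]
contact_force: [0.0, -0.0, 0.7]
grip_width: 92.7
```

```bash
python3 p.py '[[510.5,-320,82,-89.8]]'
```

```text
t 4.0 tcp [ 511.  -320.9   82.7] yaw -89.92 q [ 0.08  0.72  0.61  2.02 -0.7   0.62 -0.4 ] F [ 0.  -0.   0.7] w 92.7 tilt z [ 0. -0. -1.]
[510.5, -320, 82, -89.8] -> [-0.0005 -0.0009  0.0007] -0.0021 dist 1
```

Aligned. Close with a firm grip.

Emit:
{"method": "drive_tool", "body": {
  "increments": "0 -0.001 0 0 1;0 -0.001 0 0 1;0 -0.001 0 0 1;0 -0.001 0 0 1;0 -0.001 0 0 1;0 -0.001 0 0 1;0 -0.001 0 0 1;0 -0.001 0 0 1",
  "newtons": 40
}}

```text
clock: 4.8
tool_pos: [510.8, -319.6, 82.3]
orientation: [1.0, 0.0, 0.0, 0.0]
contact_force: [0.7, -1.1, -0.7]
grip_width: 33.5
```

```bash
python3 p.py '[[510.5,-320,82,-89.8]]'; python3 - <<'E'
import numpy as np
c=np.array([525,331]);u=np.array([.185,.983]);s=np.array([.983,-.185])
for n,p in dict(A=(543,-205),B=(517.6,-55),C=(650,-42),can=(361.5,216),mouse=(642,158.5)).items():
    d=np.array(p)-c; print(n,d@u,d@s)
E
```

```text
t 4.8 tcp [ 510.8 -319.6   82.3] yaw -89.96 q [ 0.07  0.72  0.61  2.02 -0.7   0.62 -0.4 ] F [ 0.7 -1.1 -0.7] w 33.5 tilt z [ 0. -0. -1.]
[510.5, -320, 82, -89.8] -> [-0.0003  0.0004  0.0003] -0.0027 dist 1
A -523.558 116.854
B -380.807 64.13580000000002
C -343.534 191.88
can -143.2925 -139.44549999999998
mouse -147.92249999999999 146.9235
```

Emit:
{"method": "drive_tool", "body": {
  "increments": "0 0 0 0 1;0 0 0 0 1;0 0 0 0 1;0 0 0 0 1;0 0 0 0 1;0 0 0 0 1"
}}

```text
clock: 5.4
tool_pos: [510.8, -319.7, 82.4]
orientation: [1.0, 0.0, 0.0, 0.0]
contact_force: [0.3, 0.1, 0.3]
grip_width: 11.7
```

```bash
python3 p.py '[[510.8,-319.7,150,-90],[485,-87,150,-90],[485,-87,84.5,-90]]'
```

```text
t 5.4 tcp [ 510.8 -319.7   82.4] yaw -89.95 q [ 0.07  0.72  0.61  2.02 -0.7   0.62 -0.4 ] F [0.3 0.1 0.3] w 11.7 tilt z [ 0. -0. -1.]
[510.8, -319.7, 150, -90] -> [-0.      0.     -0.0676] 0.0008 dist 68
[485, -87, 150, -90] -> [-0.0257 -0.2327 -0.0677] 0.0008 dist 244
[485, -87, 84.5, -90] -> [-0.0257 -0.2327 -0.0022] 0.0008 dist 234
```

Emit:
{"method": "drive_tool", "body": {
  "increments": "0 0 -0.02 0 1;0 0 -0.045 0 1;0 0 -0.068 0 1;-0.004 -0.03 -0.068 0 1;-0.008 -0.07 -0.068 0 1;-0.012 -0.11 -0.068 0 1;-0.017 -0.15 -0.068 0 1;-0.022 -0.19 -0.068 0 1;-0.026 -0.22 -0.068 0 1;-0.026 -0.232 -0.068 0 1"
}}

```text
clock: 6.4
tool_pos: [483.5, -84.2, 149.9]
orientation: [1.0, 0.002, -0.001, -0.001]
contact_force: [-0.1, -0.6, -3.2]
grip_width: 11.7
```

```bash
python3 p.py '[[485,-87,150,-90],[485,-87,84.5,-90]]'; python3 -c "
from h import *
cap('wrist','w2');cap('side','s2')"
```

```text
t 6.4 tcp [483.5 -84.2 149.9] yaw -89.76 q [-0.46  0.53  0.76  2.22 -0.65  0.62 -0.78] F [-0.1 -0.6 -3.2] w 11.7 tilt z [-0.002  0.002 -1.   ]
[485, -87, 150, -90] -> [ 0.0015  0.0028 -0.0001] 0.0042 dist 3
[485, -87, 84.5, -90] -> [0.0016 0.0029 0.0654] 0.0042 dist 65
```

View pics/w2.png

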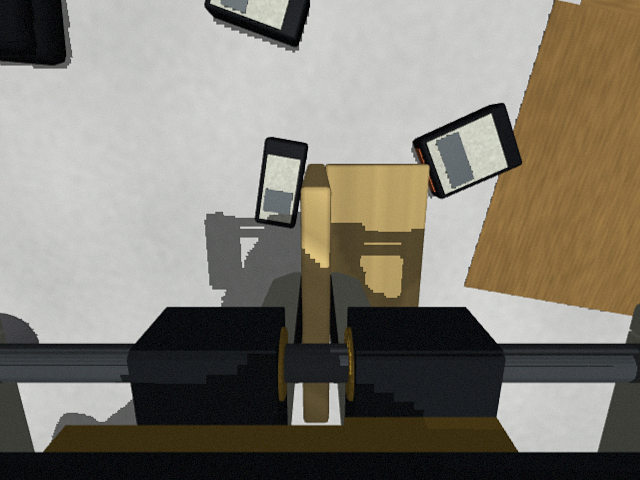

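View pics/s2.png

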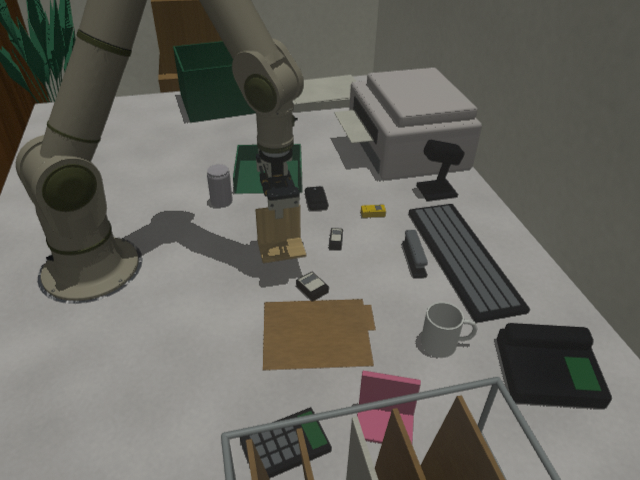

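The bookend is held level (foot at u 328–428) and fits between B (left, u 258–307) and A (right, u 414–520). Lower it.

Emit:
{"method": "drive_tool", "body": {
  "increments": "0 0 0 0 1;0 0 0.02 0 1;0 0 0.04 0 1;0 0 0.055 0 1;0 0 0.062 0 1;0 0 0.065 0 1;0 0 0.065 0 1"
}}

```text
clock: 7.2
tool_pos: [484.7, -88.7, 85.4]
orientation: [1.0, -0.0, 0.0, 0.0]
contact_force: [0.8, -0.3, -1.5]
grip_width: 11.4
```

```bash
python3 p.py '[[490,0,84.5,-90],[500,150,84.5,-90],[515,379,84.5,-94]]'
```

```text
t 7.2 tcp [484.7 -88.7  85.4] yaw -90.04 q [-0.34  0.62  0.6   2.26 -0.8   0.47 -0.66] F [ 0.8 -0.3 -1.5] w 11.4 tilt z [ 0. -0. -1.]
[490, 0, 84.5, -90] -> [ 0.0052 -0.0887  0.0009] -0.0006 dist 89
[500, 150, 84.5, -90] -> [ 0.0151 -0.2387  0.0008] -0.0006 dist 239
[515, 379, 84.5, -94] -> [ 0.03   -0.4677  0.0008] 0.0692 dist 469
```

Emit:
{"method": "drive_tool", "body": {
  "increments": "0 -0.006 0.001 0 1;0.001 -0.014 0.001 0 1;0.002 -0.026 0.001 0 1;0.003 -0.04 0.001 0 1;0.004 -0.055 0.001 0 1;0.005 -0.07 0.001 0 1;0.006 -0.085 0.001 0 1;0.007 -0.1 0.001 0 1;0.008 -0.115 0.001 0 1;0.009 -0.13 0.001 0 1"
}}

```text
clock: 8.2
tool_pos: [493.4, 44.5, 84.5]
orientation: [1.0, 0.001, 0.0, -0.0]
contact_force: [-0.3, -0.5, -2.1]
grip_width: 11.4
```

Emit:
{"method": "drive_tool", "body": {
  "increments": "0.001 -0.015 0 0 1;0.002 -0.03 0 0 1;0.003 -0.045 0 0 1;0.004 -0.06 0 0 1;0.005 -0.075 0 0 1;0.006 -0.09 0 0 1;0.007 -0.105 0 0 1;0.008 -0.12 0 0 1;0.009 -0.13 0 0 1;0.01 -0.135 0 0 1"
}}

```text
clock: 9.2
tool_pos: [503.3, 178.8, 84.2]
orientation: [1.0, 0.001, -0.0, -0.0]
contact_force: [-0.2, -0.3, -3.0]
grip_width: 11.8
```

```bash
python3 p.py '[[515,379,84.5,-94]]'; python3 -c "
from h import *
cap('wrist','w3');cap('side','s3');cap('scene','c3')"
```

```text
t 9.2 tcp [503.3 178.8  84.2] yaw -89.87 q [-0.9   0.68  0.69  2.18 -0.84  0.57 -1.14] F [-0.2 -0.3 -3. ] w 11.8 tilt z [-0.  0. -1.]
[515, 379, 84.5, -94] -> [ 0.0121 -0.2002 -0.0003] 0.0721 dist 201
```

View pics/w3.png

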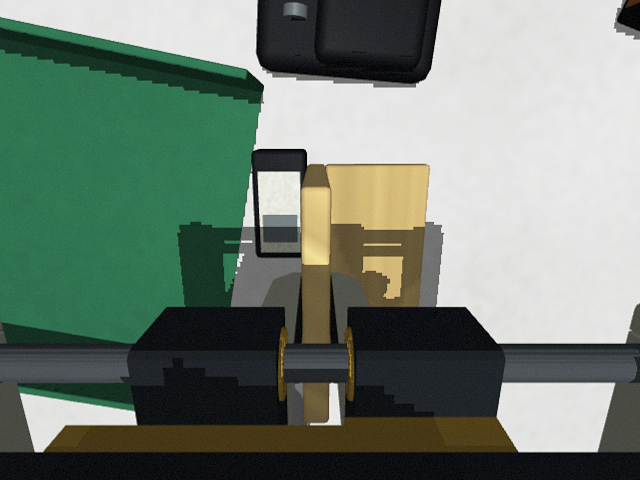

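View pics/c3.png

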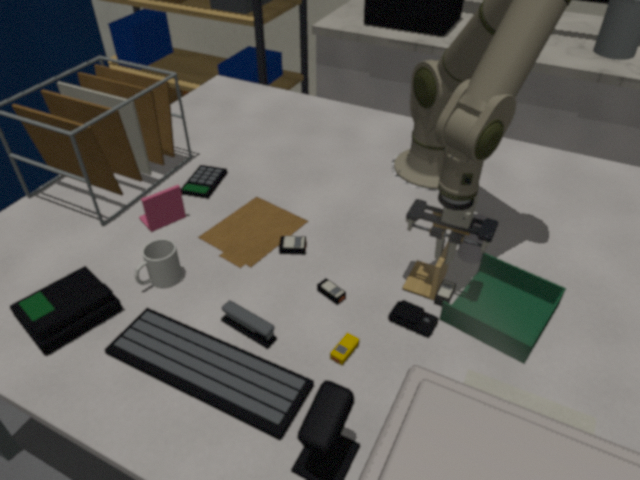

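B is flush on the plate (u 253–306, v 150–257) with the box corner clear at (262,90), and the scene view shows the can and mouse untouched. Push B deep into the box.

Emit:
{"method": "drive_tool", "body": {
  "increments": "0.001 -0.013 0 0 1;0.002 -0.028 0 0.01 1;0.003 -0.043 0 0.02 1;0.004 -0.058 0 0.03 1;0.005 -0.073 0 0.04 1;0.006 -0.088 0 0.05 1;0.007 -0.103 0 0.06 1;0.008 -0.118 0 0.07 1;0.009 -0.13 0 0.07 1;0.009 -0.14 0 0.07 1"
}}

```text
clock: 10.35
tool_pos: [512.3, 318.4, 84.2]
orientation: [0.999, -0.034, -0.0, 0.0]
contact_force: [-0.2, 0.1, -3.5]
grip_width: 12.1
```

Emit:
{"method": "drive_tool", "body": {
  "increments": "0 -0.01 0 0 1;0 -0.02 0 0 1;0 -0.03 0 0 1;0 -0.038 0 0 1;0 -0.044 0 0 1;0 -0.046 0 0 1;0 -0.046 0 0 1;0 -0.03 -0.03 0 1;0 0 -0.06 0 1;0 0.04 -0.07 0 1"
}}

```text
clock: 11.35
tool_pos: [510.7, 277.5, 156.5]
orientation: [0.999, -0.034, 0.001, -0.001]
contact_force: [0.1, -1.3, -1.9]
grip_width: 12.0
```

```bash
python3 p.py '[[600,150,160,-70],[700,-70,160,-40]]'; python3 -c "
from h import *
cap('wrist','w4');cap('scene','c4')"
```

```text
t 11.35 tcp [510.7 277.5 156.5] yaw -93.86 q [-1.15  0.66  0.87  2.03 -0.72  0.79 -1.47] F [ 0.1 -1.3 -1.9] w 12.0 tilt z [ 0.003  0.001 -1.   ]
[600, 150, 160, -70] -> [ 0.0977  0.1212 -0.0035] -0.4164 dist 156
[700, -70, 160, -40] -> [ 0.2123  0.334  -0.0035] -0.94 dist 396
```

View pics/w4.png

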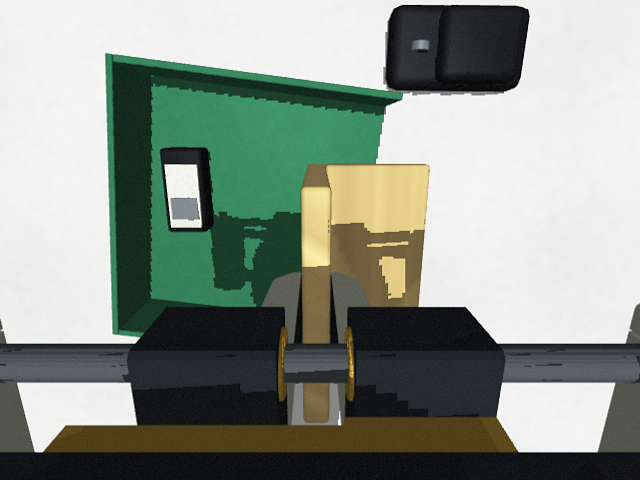

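B lies well inside, near the back wall (u 160–212, v 148–230). Next is C. I check its pose again, and the yellow look-alike's.

```bash
python3 - <<'E'
from m import *
d=dict(np.load('pics/c4.npz'));C=cloud(d)
for k,b in {'C':(312,275,350,305),'yel':(328,330,365,366),'mouse':(385,295,440,338)}.items():
    C,m=blobs(d,0,0,b,(16,35)); P=C[m]; print(k,cv2.minAreaRect(P[:,:2].astype(np.float32)),b)
E
```

```text
C ((652.2592163085938, -41.41972732543945), (73.42464447021484, 36.546749114990234), 70.80109405517578) (312, 275, 350, 305)
yel ((791.7844848632812, 58.47644805908203), (34.028175354003906, 73.00262451171875), 82.12655639648438) (328, 330, 365, 366)
mouse ((644.831787109375, 159.79412841796875), (101.72565460205078, 59.50223922729492), 85.72325134277344) (385, 295, 440, 338)
```

```bash
python3 p.py '[[686,-62,160,-30]]'
```

```text
t 11.45 tcp [510.2 271.3 156.8] yaw -94.4 q [-1.14  0.66  0.88  2.04 -0.72  0.79 -1.47] F [ 0.8  0.5 -2.6] w 11.7 tilt z [ 0.002 -0.    -1.   ]
[686, -62, 160, -30] -> [ 0.2009  0.3188 -0.0028] -1.124 dist 377
```

Emit:
{"method": "drive_tool", "body": {
  "increments": "0.02 0.03 -0.005 -0.1 1;0.04 0.065 -0.005 -0.22 1;0.065 0.1 -0.005 -0.34 1;0.085 0.135 -0.005 -0.46 1;0.105 0.17 -0.005 -0.58 1;0.13 0.205 -0.005 -0.7 1;0.15 0.24 -0.003 -0.82 1;0.175 0.275 -0.003 -0.94 1;0.19 0.305 -0.003 -1.05 1;0.2 0.319 -0.003 -1.124 1"
}}

```text
clock: 12.45
tool_pos: [687.2, -59.8, 157.4]
orientation: [0.864, 0.503, -0.0, 0.001]
contact_force: [0.1, -0.3, -2.8]
grip_width: 11.9
```

Emit:
{"method": "drive_tool", "body": {
  "increments": "0 0 0 0 1;0 0 0 0 1"
}}

```text
clock: 12.65
tool_pos: [686.4, -54.7, 156.9]
orientation: [0.865, 0.502, -0.0, -0.001]
contact_force: [-0.7, 0.1, -2.8]
grip_width: 11.8
```

```bash
python3 p.py '[[686,-62,160,-30],[686,-62,84.5,-30]]'; python3 -c "
from h import *
cap('wrist','w5')"
```

```text
t 12.65 tcp [686.4 -54.7 156.9] yaw -29.72 q [-0.3   0.66  0.48  1.76 -0.4   0.81 -0.14] F [-0.7  0.1 -2.8] w 11.8 tilt z [-0.001  0.001 -1.   ]
[686, -62, 160, -30] -> [-0.0065  0.0033 -0.0031] 0.0048 dist 8
[686, -62, 84.5, -30] -> [-0.0065  0.0034  0.0724] 0.0048 dist 73
```

View pics/w5.png

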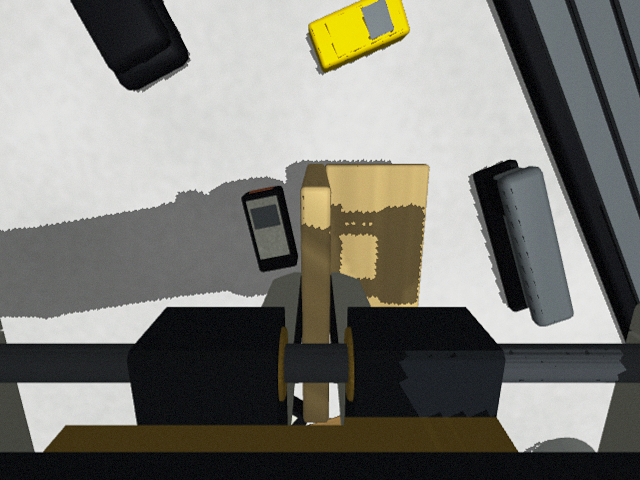

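C sits just ahead of the plate (u 243–298, v 185–271), and the yellow look-alike at (358,30) is well clear. Lower the bookend and push.

Emit:
{"method": "drive_tool", "body": {
  "increments": "-0.003 0.003 0.02 0 1;-0.003 0.003 0.04 0 1;-0.003 0.003 0.06 0 1;-0.003 0.003 0.068 0 1;-0.003 0.003 0.072 0 1;-0.003 0.003 0.072 0 1"
}}

```text
clock: 13.3
tool_pos: [688.1, -57.9, 85.4]
orientation: [0.864, 0.504, -0.0, -0.0]
contact_force: [-0.1, -0.4, -2.6]
grip_width: 11.2
```

```bash
python3 p.py '[[625,-20,84.5,-37],[565,24,84.5,-50]]'
```

```text
t 13.3 tcp [688.1 -57.9  85.4] yaw -29.53 q [-0.26  0.75  0.42  1.8  -0.45  0.69 -0.09] F [-0.1 -0.4 -2.6] w 11.2 tilt z [-0.  0. -1.]
[625, -20, 84.5, -37] -> [ 0.0019 -0.0736  0.0009] 0.1303 dist 74
[565, 24, 84.5, -50] -> [ 0.0106 -0.1475  0.0009] 0.3572 dist 148
```

Emit:
{"method": "drive_tool", "body": {
  "increments": "0 -0.006 0.001 0 1;0 -0.016 0.001 0.01 1;0 -0.029 0.001 0.03 1;0.001 -0.043 0.001 0.06 1;0.001 -0.057 0.001 0.09 1;0.002 -0.072 0.001 0.13 1;0.004 -0.087 0.001 0.17 1;0.005 -0.102 0.001 0.21 1;0.007 -0.117 0.001 0.26 1;0.009 -0.132 0.001 0.31 1"
}}

```text
clock: 14.3
tool_pos: [576.4, 15.3, 84.7]
orientation: [0.932, 0.362, 0.0, -0.0]
contact_force: [0.7, 0.1, -2.8]
grip_width: 11.4
```

Emit:
{"method": "drive_tool", "body": {
  "increments": "0.001 -0.008 0 0.03 1;0.001 -0.014 0 0.045 1;0.001 -0.014 0 0.045 1;0.001 -0.014 0 0.045 1"
}}

```text
clock: 14.7
tool_pos: [569.4, 25.1, 84.5]
orientation: [0.939, 0.343, 0.0, 0.0]
contact_force: [1.2, -0.1, -2.2]
grip_width: 11.8
```

```bash
python3 p.py '[[565,24,160,-50]]'; python3 -c "
from h import *
cap('wrist','w6')"
```

```text
t 14.7 tcp [569.4  25.1  84.5] yaw -49.87 q [-0.47  0.66  0.5   2.09 -0.61  0.54 -0.4 ] F [ 1.2 -0.1 -2.2] w 11.8 tilt z [ 0.001 -0.    -1.   ]
[565, 24, 160, -50] -> [-0.0041 -0.0019 -0.0755] 0.0023 dist 76
```

View pics/w6.png

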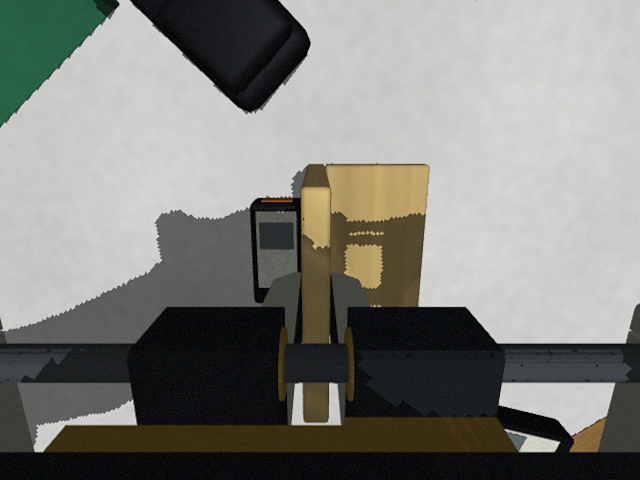

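C is flush on the plate (u 252–301, v 198–302). I'll keep pushing it in a gentle right-hand arc past the mouse into the box.

```bash
cat > arc.py <<'E'
import numpy as np
x,y,h=569.4,25.1,130.; W=[]
x0,y0,h0=x,y,h
for i in range(20):
    dh=0 if i<2 else min(5.5,h-90)
    h-=dh; a=np.radians(h+dh/2); st=12 if i<2 else (10 if dh>0 else 15)
    x+=st*np.cos(a); y+=st*np.sin(a); W.append((x,y,h))
for call in (W[:10],W[10:]):
    t=np.radians(h0-180); Rm=np.array([[-np.sin(t),np.cos(t)],[np.cos(t),np.sin(t)]])
    for (x,y,h) in call: print(np.round([x,y,h],1),(Rm@[(x-x0),(y-y0)]/1000).round(4),round(np.radians(h0-h),3))
    x0,y0,h0=call[-1]; print()
E
python3 arc.py
```

```text
[561.7  34.3 130. ] [ 0.    -0.012] 0.0
[554.   43.5 130. ] [ 0.    -0.024] 0.0
[547.9  51.4 124.5] [ 0.0005 -0.034 ] 0.096
[542.7  59.9 119. ] [ 0.0019 -0.0439] 0.192
[538.2  68.9 113.5] [ 0.0043 -0.0536] 0.288
[534.7  78.3 108. ] [ 0.0076 -0.063 ] 0.384
[532.1  87.9 102.5] [ 0.0118 -0.0721] 0.48
[530.4  97.8  97. ] [ 0.0168 -0.0808] 0.576
[529.6 107.7  91.5] [ 0.0227 -0.0889] 0.672
[529.5 117.7  90. ] [ 0.029  -0.0966] 0.698

[529.5 132.7  90. ] [ 0.    -0.015] 0.0
[529.5 147.7  90. ] [ 0.   -0.03] 0.0
[529.5 162.7  90. ] [ 0.    -0.045] 0.0
[529.5 177.7  90. ] [ 0.   -0.06] 0.0
[529.5 192.7  90. ] [ 0.    -0.075] 0.0
[529.5 207.7  90. ] [ 0.   -0.09] 0.0
[529.5 222.7  90. ] [ 0.    -0.105] 0.0
[529.5 237.7  90. ] [ 0.   -0.12] 0.0
[529.5 252.7  90. ] [ 0.    -0.135] 0.0
[529.5 267.7  90. ] [ 0.   -0.15] 0.0
```

Emit:
{"method": "drive_tool", "body": {
  "increments": "0 -0.012 0 0 1;0 -0.024 0 0 1;0.001 -0.034 0 0.096 1;0.002 -0.044 0 0.192 1;0.004 -0.054 0 0.288 1;0.008 -0.063 0 0.384 1;0.012 -0.072 0 0.48 1;0.017 -0.081 0 0.576 1;0.023 -0.089 0 0.672 1;0.029 -0.097 0 0.698 1"
}}

```text
clock: 15.75
tool_pos: [527.6, 119.4, 84.1]
orientation: [1.0, -0.0, -0.0, -0.0]
contact_force: [0.3, 0.6, -2.4]
grip_width: 11.9
```

```bash
python3 p.py '[[525,250,84.5,-90]]'; python3 -c "
from h import *
cap('wrist','w7')"
```

```text
t 15.75 tcp [527.6 119.4  84.1] yaw -90.05 q [-0.78  0.69  0.71  2.16 -0.85  0.59 -1.02] F [ 0.3  0.6 -2.4] w 11.9 tilt z [-0.001  0.    -1.   ]
[525, 250, 84.5, -90] -> [-0.0027 -0.1306 -0.0004] -0.0008 dist 131
```

View pics/w7.png

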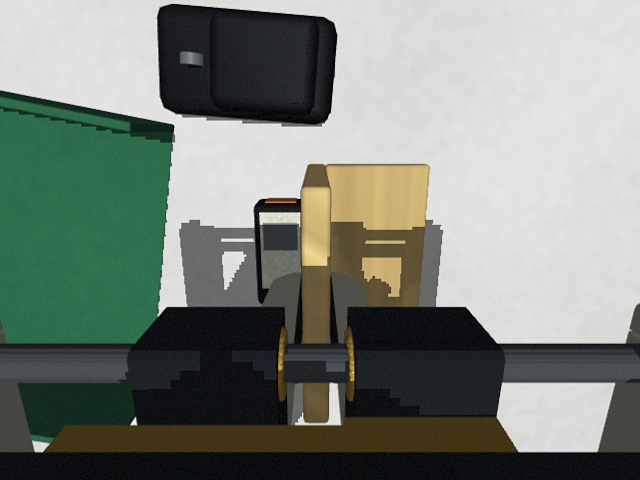

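C stayed flush (u 255–301, v 199–303), and the mouse at (245,60) is untouched. Push straight in.

Emit:
{"method": "drive_tool", "body": {
  "increments": "0 -0.012 0 0 1;-0.001 -0.025 0 0 1;-0.001 -0.04 0 0 1;-0.002 -0.055 0 0 1;-0.002 -0.07 0 0 1;-0.003 -0.085 0 0 1;-0.003 -0.1 0 0 1;-0.003 -0.115 0 0 1;-0.003 -0.13 0 0 1;-0.003 -0.145 0 0 1"
}}

```text
clock: 16.8
tool_pos: [525.4, 264.4, 84.3]
orientation: [1.0, 0.001, 0.0, 0.0]
contact_force: [0.6, -0.2, -2.8]
grip_width: 11.8
```

Emit:
{"method": "drive_tool", "body": {
  "increments": "0 -0.015 0 0.01 1;0 -0.03 0 0.03 1;0 -0.042 0 0.05 1;0 -0.05 0 0.06 1;0 -0.056 0 0.07 1;0 -0.056 0 0.07 1;0 -0.04 -0.03 0.05 1;0 0 -0.06 0 1;0 0.04 -0.07 0 1;0 0.08 -0.07 0 1"
}}

```text
clock: 17.8
tool_pos: [526.3, 181.3, 156.1]
orientation: [1.0, 0.001, 0.001, -0.001]
contact_force: [0.9, -1.0, -2.2]
grip_width: 11.8
```

```bash
python3 p.py '[[535,-262,155,-90]]'; python3 -c "
from h import *
cap('wrist','w8');cap('scene','c8')"
```

```text
t 17.8 tcp [526.3 181.3 156.1] yaw -89.9 q [-0.99  0.63  0.86  2.08 -0.71  0.75 -1.24] F [ 0.9 -1.  -2.2] w 11.8 tilt z [ 0.003  0.001 -1.   ]
[535, -262, 155, -90] -> [0.0079 0.4433 0.0007] 0.0017 dist 443
```

View pics/w8.png

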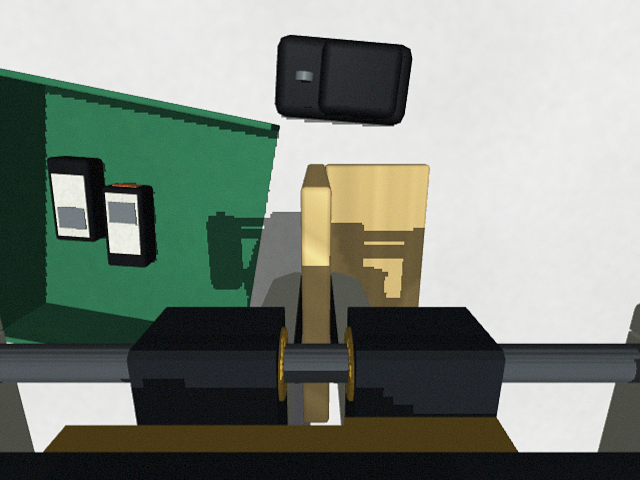

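View pics/c8.png

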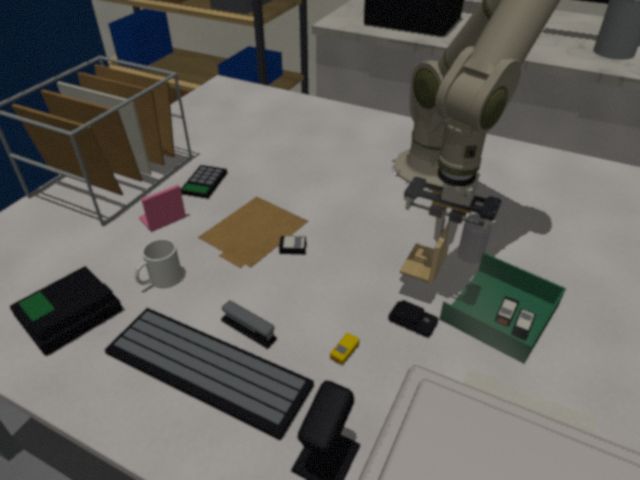

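Both B and C are in the box, one behind the other. Now go back for A, the wide one.

Emit:
{"method": "drive_tool", "body": {
  "increments": "0.001 0.04 -0.003 0 1;0.002 0.088 -0.003 0 1;0.003 0.136 -0.003 0 1;0.004 0.184 -0.003 0 1;0.005 0.232 -0.003 0 1;0.006 0.28 -0.003 0 1;0.007 0.328 -0.003 0 1;0.008 0.376 -0.003 0 1;0.01 0.42 -0.003 0 1;0.013 0.446 -0.003 0 1"
}}

```text
clock: 18.9
tool_pos: [538.3, -267.5, 157.8]
orientation: [1.0, -0.001, 0.0, 0.001]
contact_force: [0.2, 0.2, -3.2]
grip_width: 11.9
```

Emit:
{"method": "drive_tool", "body": {
  "increments": "0 0 0 0 1;0 0 0 0 1"
}}

```text
clock: 19.1
tool_pos: [538.7, -263.3, 157.1]
orientation: [1.0, -0.0, -0.0, -0.0]
contact_force: [-0.3, 0.4, -3.1]
grip_width: 12.0
```

```bash
python3 p.py '[[540,-263,84.5,-88]]'; python3 -c "
from h import *
cap('wrist','w9')"
```

```text
t 19.1 tcp [ 538.7 -263.3  157.1] yaw -90.01 q [-0.13  0.64  0.76  1.98 -0.63  0.77 -0.56] F [-0.3  0.4 -3.1] w 12.0 tilt z [-0.001  0.001 -1.   ]
[540, -263, 84.5, -88] -> [ 0.0013 -0.0002  0.0726] -0.035 dist 73
```

View pics/w9.png

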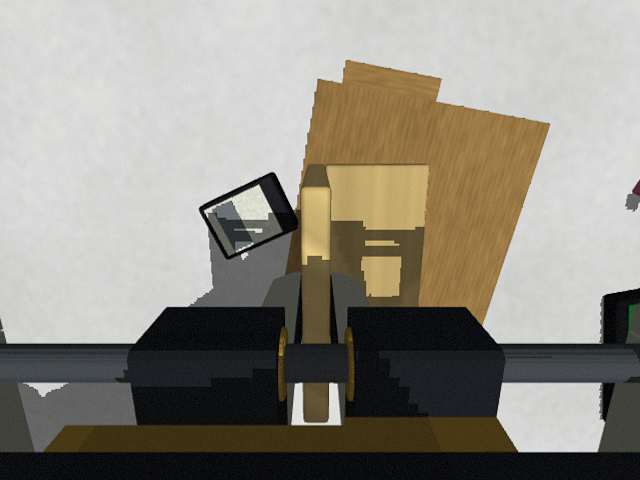

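A is ahead of the plate (u 199–297, v 172–259). Lower the bookend behind it with a slight turn.

Emit:
{"method": "drive_tool", "body": {
  "increments": "0.001 0 0.02 -0.035 1;0.001 0 0.04 -0.035 1;0.001 0 0.06 -0.035 1;0.001 0 0.069 -0.035 1;0.001 0 0.0725 -0.035 1;0.001 0 0.0725 -0.035 1"
}}

```text
clock: 19.75
tool_pos: [540.5, -262.3, 84.9]
orientation: [1.0, 0.019, -0.0, -0.0]
contact_force: [0.4, -0.2, -2.6]
grip_width: 11.9
```

```bash
python3 p.py '[[536,-130,84.5,-88],[530,0,84.5,-88]]'
```

```text
t 19.75 tcp [ 540.5 -262.3   84.9] yaw -87.85 q [-0.05  0.72  0.65  2.02 -0.73  0.64 -0.45] F [ 0.4 -0.2 -2.6] w 11.9 tilt z [-0.  0. -1.]
[536, -130, 84.5, -88] -> [ 0.0004 -0.1324  0.0004] 0.0026 dist 132
[530, 0, 84.5, -88] -> [-0.0007 -0.2625  0.0004] 0.0026 dist 263
```

Emit:
{"method": "drive_tool", "body": {
  "increments": "0 -0.006 0 0 1;0 -0.014 0 0 1;0 -0.024 0 0 1;0 -0.036 0 0 1;0 -0.048 0 0 1;0 -0.061 0 0 1;0 -0.075 0 0 1;0 -0.09 0 0 1;0 -0.105 0 0 1;0 -0.12 0 0 1"
}}

```text
clock: 20.75
tool_pos: [535.9, -141.5, 84.8]
orientation: [1.0, 0.019, -0.0, -0.0]
contact_force: [0.6, -0.1, -2.5]
grip_width: 11.7
```

```bash
python3 p.py '[[525,120,84.5,-90]]'; python3 -c "
from h import *
cap('wrist','w10')"
```

```text
t 20.75 tcp [ 535.9 -141.5   84.8] yaw -87.88 q [-0.27  0.69  0.65  2.13 -0.78  0.58 -0.58] F [ 0.6 -0.1 -2.5] w 11.7 tilt z [-0.  0. -1.]
[525, 120, 84.5, -90] -> [-0.0012 -0.2617  0.0004] 0.0371 dist 262
```

View pics/w10.png

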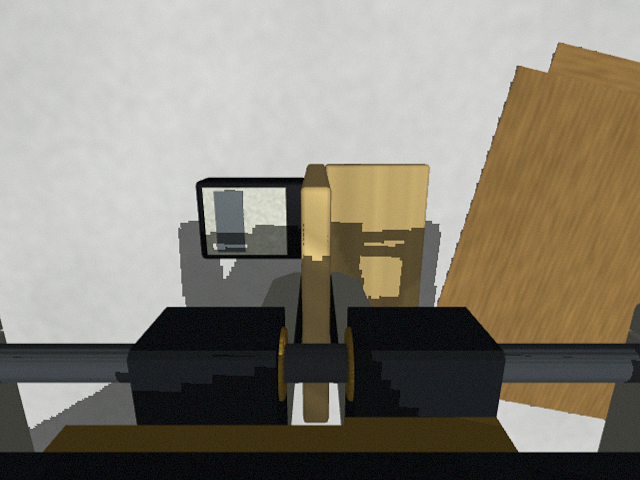

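A has turned flush, its end on the plate (u 197–302, v 178–258). Keep going.

Emit:
{"method": "drive_tool", "body": {
  "increments": "0 -0.013 0 0 1;0 -0.028 0 0 1;0 -0.043 0 0 1;0 -0.058 0 0 1;0 -0.073 0 0 1;0 -0.088 0 0 1;0 -0.103 0 0 1;-0.001 -0.118 0 0 1;-0.001 -0.133 0 0 1;-0.001 -0.148 0 0 1"
}}

```text
clock: 21.8
tool_pos: [529.3, 6.2, 84.9]
orientation: [1.0, 0.018, -0.0, -0.0]
contact_force: [-0.9, -0.5, -3.3]
grip_width: 11.7
```

Emit:
{"method": "drive_tool", "body": {
  "increments": "0 -0.015 0 0 1;-0.001 -0.03 0 0 1;-0.001 -0.045 0 0 1;-0.002 -0.06 0 0 1;-0.002 -0.075 0 0 1;-0.003 -0.09 0 0 1;-0.003 -0.105 0 0 1;-0.004 -0.12 0 0 1;-0.004 -0.13 0 0 1;-0.004 -0.135 0 0 1"
}}

```text
clock: 22.8
tool_pos: [520.4, 141.1, 84.7]
orientation: [1.0, 0.019, -0.0, -0.0]
contact_force: [-0.2, -1.6, -2.5]
grip_width: 11.8
```

```bash
python3 p.py '[[520,258,84.5,-90]]'; python3 -c "
from h import *
cap('wrist','w11')"
```

```text
t 22.8 tcp [520.4 141.1  84.7] yaw -87.81 q [-0.83  0.69  0.71  2.17 -0.85  0.59 -1.02] F [-0.2 -1.6 -2.5] w 11.8 tilt z [-0.  0. -1.]
[520, 258, 84.5, -90] -> [ 0.0041 -0.1168  0.0003] 0.0383 dist 117
```

View pics/w11.png

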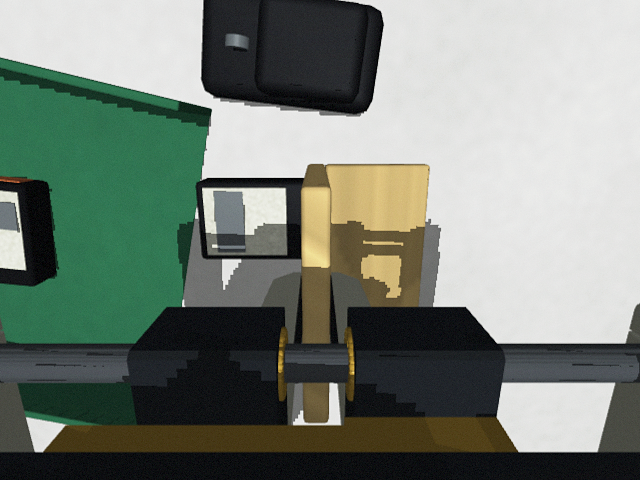

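Emit:
{"method": "drive_tool", "body": {
  "increments": "0 -0.013 0 0 1;0.001 -0.028 0 0.01 1;0.002 -0.043 0 0.02 1;0.003 -0.058 0 0.03 1;0.004 -0.073 0 0.038 1;0.004 -0.088 0 0.038 1;0.004 -0.1 0 0.038 1;0.004 -0.11 0 0.038 1;0.004 -0.117 0 0.038 1;0.004 -0.12 0 0.038 1"
}}

```text
clock: 23.85
tool_pos: [520.1, 260.4, 84.8]
orientation: [1.0, -0.0, 0.0, 0.0]
contact_force: [-0.5, -0.7, -3.4]
grip_width: 11.8
```

Emit:
{"method": "drive_tool", "body": {
  "increments": "0 0 0 0 1;0 0.015 0 0 1;0 0.03 -0.02 0 1;0 0.05 -0.05 0 1;0 0.08 -0.07 0 1;0 0.11 -0.07 0 1"
}}

```text
clock: 24.45
tool_pos: [521.0, 147.2, 157.2]
orientation: [1.0, -0.001, 0.002, -0.001]
contact_force: [1.2, 0.2, -3.3]
grip_width: 11.5
```

```bash
python3 p.py '[[515,-315,155,-90]]'; python3 - <<'E'
from h import *
d=cap('wrist','w12');cap('scene','c12')
C=cloud(d); c=np.array([525,331]);u=np.array([.185,.983]);s=np.array([.983,-.185])
Q=C[...,:2]-c; U=Q@u;S=Q@s
m=(d['depth']>0)&(C[...,2]>17)&(C[...,2]<30)&(abs(S)<95)&(U>-170)&(U<90)
m=m.astype(np.uint8); m[300:]=0; n,l,st,ce=cv2.connectedComponentsWithStats(m)
for i in range(1,n):
    if st[i,4]>200: 
        k=l==i; print(st[i],'u',U[k].min().round(),U[k].max().round(),'s',S[k].min().round(),S[k].max().round())
E
```

```text
t 24.45 tcp [521.  147.2 157.2] yaw -90.13 q [-0.94  0.61  0.86  2.12 -0.71  0.73 -1.18] F [ 1.2  0.2 -3.3] w 11.5 tilt z [ 0.004  0.001 -1.   ]
[515, -315, 155, -90] -> [-0.0049  0.4622  0.0017] -0.0024 dist 462
[    0   153   179   110 12078] u -64.0 82.0 s -44.0 51.0
```

View pics/w12.png

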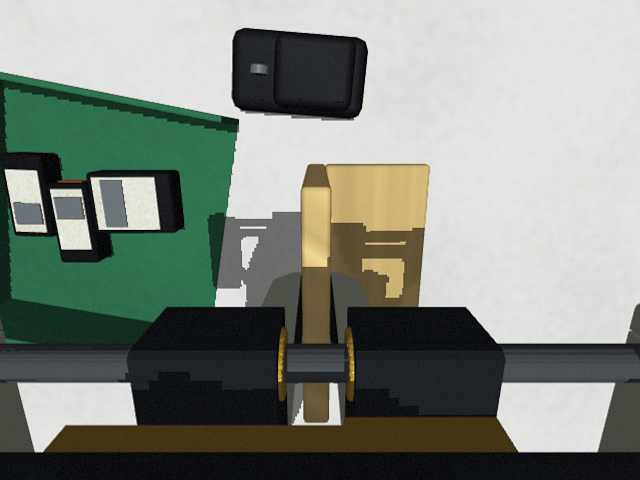

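View pics/c12.png

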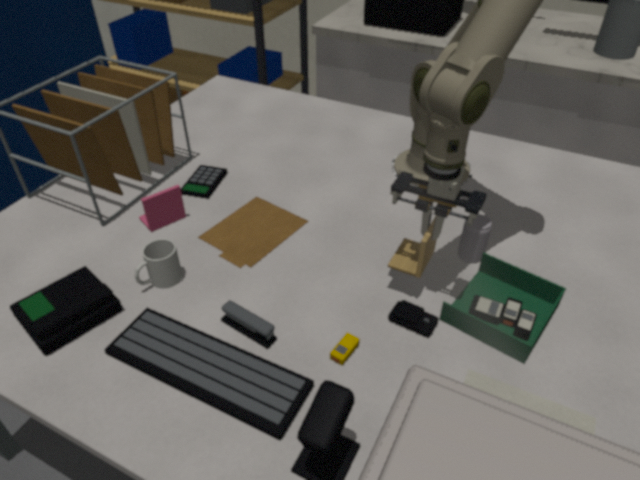

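All three are inside the box (u −64…82 in the box frame, whose mouth is at −100; s −44…51 between the walls at ±100). Take the bookend back to the folder.

Emit:
{"method": "drive_tool", "body": {
  "increments": "0 0.04 0 0 1;-0.001 0.088 0 0 1;-0.001 0.136 0 0 1;-0.002 0.184 0 0 1;-0.002 0.232 0 0 1;-0.003 0.28 0 0 1;-0.003 0.328 0 0 1;-0.004 0.376 0 0 1;-0.004 0.424 0 0 1;-0.004 0.46 0 0 1"
}}

```text
clock: 25.55
tool_pos: [513.8, -314.2, 154.9]
orientation: [1.0, -0.002, 0.0, 0.0]
contact_force: [0.4, 0.7, -2.9]
grip_width: 11.8
```

Emit:
{"method": "drive_tool", "body": {
  "increments": "0 0 0 0 1;0 0 0 0 1;0 0 0 0 1"
}}

```text
clock: 25.85
tool_pos: [515.0, -309.1, 154.4]
orientation: [1.0, -0.0, -0.0, -0.001]
contact_force: [0.3, 0.6, -2.7]
grip_width: 11.7
```

```bash
python3 p.py '[[516,-313,82.4,-90]]'
```

```text
t 25.85 tcp [ 515.  -309.1  154.4] yaw -90.05 q [-0.03  0.64  0.76  1.98 -0.63  0.77 -0.47] F [ 0.3  0.6 -2.7] w 11.7 tilt z [-0.001  0.001 -1.   ]
[516, -313, 82.4, -90] -> [0.0011 0.004  0.072 ] -0.0009 dist 72
```

Emit:
{"method": "drive_tool", "body": {
  "increments": "0.001 0.004 0.02 0 1;0.001 0.004 0.04 0 1;0.001 0.004 0.055 0 1;0.001 0.004 0.063 0 1;0.001 0.004 0.067 0 1;0.001 0.004 0.069 0 1;0.001 0.004 0.07 0 1;0.001 0.004 0.07 0 1"
}}

```text
clock: 26.65
tool_pos: [516.7, -314.4, 85.3]
orientation: [1.0, -0.001, 0.0, 0.0]
contact_force: [-0.1, -0.0, -2.8]
grip_width: 11.8
```

```bash
python3 p.py '[[516,-313,82.2,-90]]'; python3 -c "
from h import *
cap('side','s13')"
```

```text
t 26.65 tcp [ 516.7 -314.4   85.3] yaw -90.07 q [ 0.04  0.73  0.65  2.01 -0.73  0.65 -0.39] F [-0.1 -0.  -2.8] w 11.8 tilt z [ 0.001 -0.    -1.   ]
[516, -313, 82.2, -90] -> [-0.0007 -0.0014  0.0031] -0.0012 dist 3
```

View pics/s13.png

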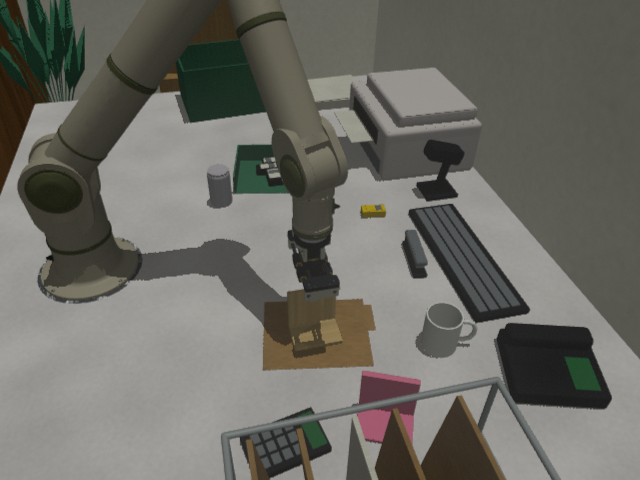

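The bookend is about 3 mm above the middle of the folder (pixel (315,325)). Set it down and check the force.

Emit:
{"method": "drive_tool", "body": {
  "increments": "0 0 0.001 0 1;0 0 0.002 0 1;0 0 0.003 0 1;0 0 0.003 0 1;0 0 0.003 0 1"
}}

```text
clock: 27.2
tool_pos: [516.6, -314.3, 82.4]
orientation: [1.0, -0.001, 0.0, -0.0]
contact_force: [-1.4, 2.0, 6.3]
grip_width: 11.4
```

Contact: the vertical force went from −2.8 to +6.3 N. Release.

Emit:
{"method": "drive_tool", "body": {
  "increments": "0 0 0 0 0.6;0 0 0 0 0.3;0 0 0 0 0;0 0 0 0 -0.3;0 0 0 0 -0.3;0 0 0 0 -0.3;0 0 0 0 -0.3;0 0 0 0 -0.3"
}}

```text
clock: 28.0
tool_pos: [516.5, -314.2, 81.8]
orientation: [1.0, -0.001, 0.0, 0.0]
contact_force: [0.1, -0.5, -1.1]
grip_width: 60.2
```

Emit:
{"method": "drive_tool", "body": {
  "increments": "0 0 -0.015 0 -0.3;0 0 -0.04 0 -0.3;0 0 -0.07 0 -0.3;0 0 -0.11 0 -0.3;0 0 -0.14 0 -0.3;0 0 -0.15 0 -0.3;0 0 -0.15 0 -0.3;0 0 -0.15 0 -0.3"
}}

```text
clock: 28.8
tool_pos: [516.2, -313.6, 231.3]
orientation: [1.0, -0.0, -0.0, -0.0]
contact_force: [-0.4, -0.1, -1.0]
grip_width: 60.6
```

```bash
python3 p.py '[[516,-313,230,-90]]'; python3 - <<'E'
from m import *
d=cap('wrist','w14');c=cap('scene','c14');s=cap('side','s14')
C=cloud(d); m=(d['depth']>0)&(C[...,2]>102)&(C[...,2]<116); m[:, :280]=0; m[:,400:]=0; m[305:]=0
P=C[m]; print('plate',np.median(P[:,2]),cv2.minAreaRect(P[:,:2].astype(np.float32)))
for n,dd,bx in [('scene',c,{'can':(455,208,495,265),'mouse':(385,295,440,338),'yel':(328,330,365,366)}),('side',s,{'can':(204,162,235,210),'mouse':(302,182,330,212)})]:
    for k,b in bx.items():
        zr={'can':(100,130),'mouse':(12,45)}.get(k,(16,35)); CC,m=blobs(dd,0,0,b,zr); print(n,k,cv2.minAreaRect(CC[m][:,:2].astype(np.float32)))
E
```

```text
t 28.8 tcp [ 516.2 -313.6  231.3] yaw -90.04 q [-0.1   0.56  0.85  1.91 -0.53  0.91 -0.55] F [-0.4 -0.1 -1. ] w 60.6 tilt z [-0.001  0.001 -1.   ]
[516, -313, 230, -90] -> [-0.0002 -0.0006  0.0013] -0.0007 dist 1
plate 109.92130313895223 ((516.250732421875, -312.9042053222656), (11.9177885055542, 109.44095611572266), 89.76789855957031)
scene can ((363.9879455566406, 219.14874267578125), (61.06767272949219, 64.50167846679688), 45.64638900756836)
scene mouse ((645.413330078125, 160.2364959716797), (104.38858795166016, 60.48410415649414), 85.63306427001953)
scene yel ((792.0977172851562, 58.125335693359375), (34.92912673950195, 70.77642822265625), 81.73816680908203)
side can ((358.4857482910156, 211.94757080078125), (61.74292755126953, 63.61024475097656), 88.58646392822266)
side mouse ((651.027587890625, 108.46161651611328), (35.481082916259766, 9.942566871643066), 39.7551383972168)
```

View pics/c14.png

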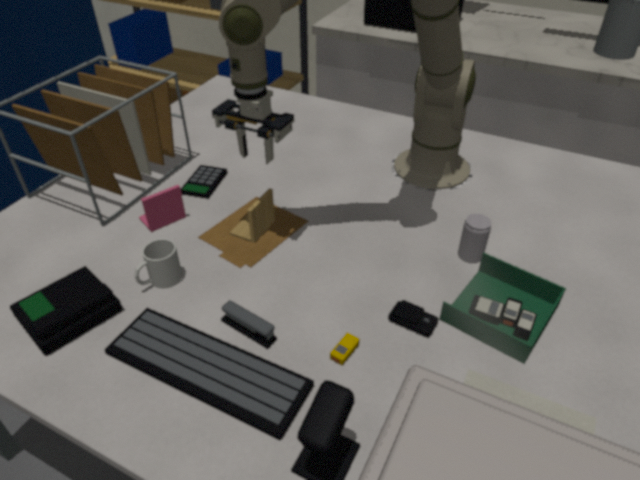

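View pics/w14.png

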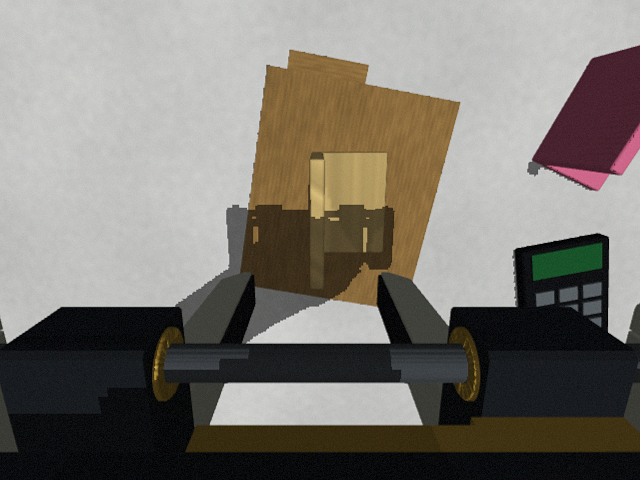

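The bookend stands upright on the folder (top at z 110, yaw 90°) and the gripper is clear. The cartridges are in the box, and the can, mouse and yellow block have not moved. The side view's mouse reading is off, probably because the arm is in the way; the scene view is clear.

```bash
python3 -c "
from cell import job_done
print(job_done())"
```

```text
the job is handed in; nothing more can be done
None
```

The job is done and handed in at about 29 s of the 72 s allowed. I gripped the bookend by its plate and swept the three cartridges into the green box one at a time (`cartridge_b`, the other narrow one, then the wide one). Then I stood the bookend back on the folder, let go and lifted clear.

What my last checks showed:
- **Cartridges:** all three are inside the box. The outermost edge is about 36 mm past the mouth, and they sit within ±51 mm sideways, where the walls are at ±100 mm. The bookend was the only thing I brought up to them, and I saw no contact with the gripper or arm in the pictures.
- **Bookend:** it stands upright near the middle of the folder. Its top edge measures 110 mm high and it is square to within about 0.3°.
- **Can, mouse and look-alikes:** in the scene camera the can, mouse and yellow cartridge are within about 1.5 mm of where they started, which is within measurement noise. I only checked the pink bookend by eye, and it looks unmoved.
- **Forces:** the contact force stayed at or below about 7 N at every reading I took.

One check disagreed. The last side-view reading of the mouse was wrong, probably because the arm was in the way, so I relied on the scene view for it. The two fixed cameras also differed by up to about 7 mm on positions, and for the grasp and the first sweeps I used the closer wrist camera readings instead.

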